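# Stand the tipped bottles back up in the meter-service rack

## Task

Two bottles in the rack on the meter cabinet have tipped forward over its yellow rail: stand each one upright again in its own place in the lane, the red-capped one on the middle of the red mat and the black-capped one on the middle of the black mat. Leave the green bottle, the spray can and the water meter where they stand, and let go of everything.

Things in the scene. Friction and masses are not known exactly. Their poses are not given: they have to be found in the camera images.
- rack: fixed steel rack, a lane 470 mm long (y) and 185 mm deep (x = -132 to +53 mm), floor 6 mm thick, back wall 45 mm high, inner face at x = +50 mm, end walls 30 mm high. Four places in a row at x = 0, y = -165, -55, 55, 165 mm: two mats and two upright neighbours in any order. Origin: on the table under the middle of the row; x points to the back wall, away from the robot
- rail_mid (a point): middle of the axis of the round yellow rail, 20 mm thick and fixed, that runs along the front of the rack (its y) 113 mm in front of the row of places, axis 45 mm above the table
- red_bottle: white square bottle, red cap and band: body 50 x 50 x 140 mm, round cap 32 mm wide, 162 mm tall in all, about 0.35 kg. Origin: centre of base; z to the cap, x, y square to the flat sides. Starts leaning 60 deg to the rack's front (-x): front edge of its base on the rack floor, front side on the yellow rail 96 mm up from the base, cap end out over the rail; the sides along y are free to grip
- black_bottle: white square bottle, black cap and band: body 50 x 50 x 140 mm, round cap 32 mm wide, 162 mm tall in all, about 0.35 kg. Origin: centre of base; z to the cap, x, y square to the flat sides. Starts leaning 60 deg to the rack's front (-x): front edge of its base on the rack floor, front side on the yellow rail 96 mm up from the base, cap end out over the rail; the sides along y are free to grip
- red_mat: red flat mat, 64 mm square, in the back part of the rack: the place of the red bottle. Look only, it bears nothing: a bottle on it stands on the rack floor, base 6 mm above the table. Origin: centre of its underside; axes as the rack's
- black_mat: black flat mat, 64 mm square, in the back part of the rack: the place of the black bottle. Look only, it bears nothing: a bottle on it stands on the rack floor, base 6 mm above the table. Origin: centre of its underside; axes as the rack's
- green_bottle: bystander standing in the lane: the same square bottle (50 x 50 x 162 mm) with green cap and band. Origin: centre of its base, z up
- spray_can: bystander standing in the lane: round can, 54 mm across, 155 mm tall, orange label. Origin: centre of its base, z up
- meter: bystander on the table: loose brass water meter, 130 mm long, 86 mm across, 76 mm tall, blue lid. Origin: centre of its underside

How it is judged:
By the outcome, as a careful person would: the job done as asked, in the order asked, and still so for the second after the job is handed in, with the robot touching nothing.
It also fails if it takes over 51 s, if anything falls off the work surface, if the arm or the gripper's body presses on something with over 40 N, if the wrist force passes 120 N, or if a joint passes its speed limit or range.

## Robot

A 6-joint arm with a two-finger parallel gripper is mounted at the origin on the work surface. World frame = base frame: x ahead of the robot, y to its left, z up, the work surface at z = 0. Lengths are in m, angles in rad, forces in N, time in s.
With the tool pointing down it reaches from about 0.275 to 0.825 m from the base axis. Payload 4.9 kg.
Tool frame: the origin (TCP) lies at the very end of the fingers, on their centre line; the grasp point (between the pads) lies 19 mm behind it; z points along the fingers, y is the line along which they close (so a half turn about z gives the same grasp; the last joint's range is limited). The gripper opens to 85 mm and grips with 20 to 120 N. Pads are 22 mm wide; open, the fingers measure 114 mm over their backs; the gripper's body (76 mm by 85 mm) begins 54 mm behind the grasp point. The pads swing forward as they close: fully open they stand 13 mm farther back than shut.
Start: joints at [-1.352, 0.326, -0.193, 1.052, 0, 1.437], TCP at [0.19, -0.516, 0.231] pointing down, gripper open.
Joint ranges: [-2.65, 2.65], [-0.97, 1.79], [-1.3, 1.35], [-1.93, 2.1], [-1.47, 1.37], [-3.14, 3.14]. Speed limits (rad/s): [2.57, 2.57, 3.14, 3.14, 3.14, 3.14].

## Interface

Orientations are given as [roll, pitch, yaw] about the fixed x, y, z axes, in that order (R = Rz(yaw) Ry(pitch) Rx(roll)).
In Python, from station import manip gives the robot as it stands. The module is installed in compiled form; this text tells all that it offers.
- The arm moves only by the shell command python3 -m crank 'ROWS' [FORCE]. ROWS is JSON, a list of rows, each an object with "claw": the gripper's target within -1 to 1 (fully open at 1, half-way at 0, shut at -1); "offset": the shift along the world's x, y, z in mm, a list of three; "angular": the turn, a rotation vector about the world's x, y, z in degrees, a list of three. In form: [{"claw": claw, "offset": [dx, dy, dz], "angular": [ax, ay, az]}, ...]. A call has 1 to 10 rows; each row is the pose to reach, as a shift and turn from the pose commanded when the call began; what a row does not reach only later rows make up. A row lasts 1/8 s, in which the tool goes at most 62.5 mm and 10.7 degrees, less where a joint would pass 70% of its speed; a pose out of reach is approached as far as the arm can. A call with a gripper value outside its range is refused whole. The fingers move at their own pace and stop on an object; FORCE is the grip in N (left out, the last holds). Time passes only in rows, so rows that repeat a pose let the fingers close. It gives the time, the measured TCP pose, the force, the opening and the grip force at its end, in the units of the state.
- manip.state(): the state, without advancing time (a new reading comes with each control period).
- manip.camera(name): name is "side" or "top"; returns the picture (400x640x3 uint8, red, green, blue); there is no depth.
- manip.camera_params(name): a dict with "fx", "fy", "cx", "cy" (pixels), "pose" (4x4, takes a point from camera to world coordinates). Camera axes: x right, y down, z forward; pixel columns grow to the right and rows downward; lengths in m; the calibration is good to about 2 mm. A picture is of the moment at which its call begins. camera_params takes no time and is no camera call.
- manip.hand_in(): hands the job in; it is judged then, once.
The state is a dict: "time_s": time; "joint_positions": joint angles; "joint_velocities": joint speeds; "effort": joint torques, N m; "tcp_pos": TCP position; "orientation": TCP orientation; "wrist_force": force on the tool from outside, world axes, zero at the start; "ft_torque": the same for the moment, N m; "grip_width": finger opening in m; "grip_force": force on a finger pad.
Only numpy, scipy, OpenCV 4.12 (cv2) and the standard library are available. Lean on these libraries where they do the work, as an engineer would, in place of code of your own. Each camera call takes 0.05 s, during which the arm holds its last target. There are 200 camera calls.

## Working session

There is one attempt and no reset: what is moved stays moved. The work goes in short steps, Python scripts to look and compute and a shell command to move; the robot and the scene stay as the last step left them, time stands still between calls to the robot, and variables do not carry over. Pictures are saved under pics/ and viewed, at most 10 in all, crops included, and the job is handed in when it is done.

```bash
mkdir -p pics
python3 - <<'E'
from station import manip
import cv2,numpy as np
for n in("side","top"):
    im=manip.camera(n);cv2.imwrite(f"pics/{n}0.png",im[:,:,::-1])
    p=manip.camera_params(n);print(n,p["fx"],p["fy"],p["cx"],p["cy"]);print(np.round(p["pose"],3))
s=manip.state();print(s["time_s"],s["tcp_pos"],s["orientation"],s["grip_width"])
E
```

```text
side 476.3456052121995 476.3456052121995 322.039334366864 200.64102226012454
[[-0.823 -0.421  0.382  0.182]
 [-0.569  0.605 -0.557  0.748]
 [ 0.004 -0.676 -0.737  0.857]
 [ 0.     0.     0.     1.   ]]
top 444.450732013194 444.450732013194 318.11885078328277 194.4303572280832
[[-0.014 -0.999  0.044  0.514]
 [-0.999  0.013 -0.029  0.166]
 [ 0.029 -0.045 -0.999  1.213]
 [ 0.     0.     0.     1.   ]]
0.1 [ 0.18993189 -0.51562615  0.2305946 ] [-3.14010833e+00 -2.20557058e-04  3.52771710e-01] 0.08570121422182003
```

View pics/side0.png

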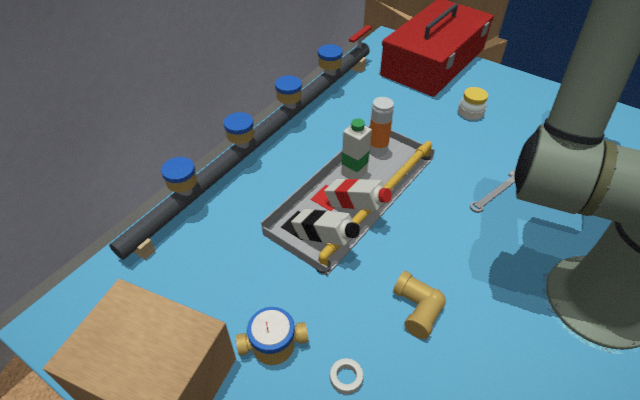

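View pics/top0.png

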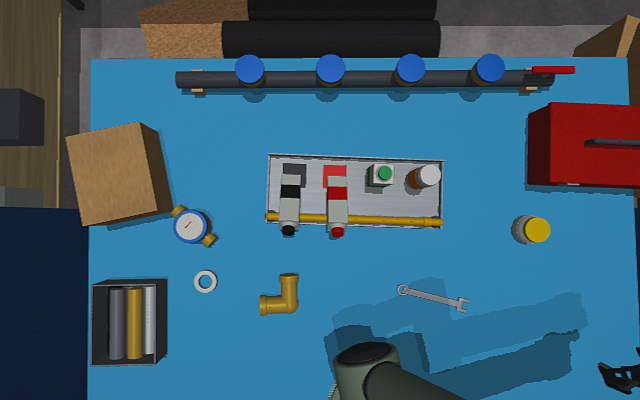

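The side view shows the black bottle at about (320,226) and the red at about (355,192), both leaning over the yellow rail. The green bottle (356,150) and can (381,122) stand upright. In the top view the rail runs from (268,217) to (440,223), with the black mat at (294,174), red mat (335,174), green cap (384,172), can (428,175) and meter (190,225).

```bash
cat > h.py <<'E'
from station import manip
import cv2,numpy as np
def ray(n,uv):
    p=manip.camera_params(n);T=np.array(p["pose"])
    d=T[:3,:3]@np.array([(uv[0]-p["cx"])/p["fx"],(uv[1]-p["cy"])/p["fy"],1]);return T[:3,3],d
def onz(n,uv,z):
    o,d=ray(n,uv);return o+d*(z-o[2])/d[2]
def tri(a,b):
    A=np.zeros((3,3));y=np.zeros(3)
    for o,d in(ray("top",a),ray("side",b)):
        d=d/np.linalg.norm(d);P=np.eye(3)-np.outer(d,d);A+=P;y+=P@o
    return np.linalg.solve(A,y)
def mask(im,lo,hi,box):
    hsv=cv2.cvtColor(im,cv2.COLOR_RGB2HSV);m=cv2.inRange(hsv,lo,hi)
    k=np.zeros_like(m);x0,y0,x1,y1=box;k[y0:y1,x0:x1]=m[y0:y1,x0:x1];return k
def blobs(m,amin=15):
    n,_,st,c=cv2.connectedComponentsWithStats(m)
    return [(np.round(c[i],1),st[i].tolist()) for i in range(1,n) if st[i][4]>=amin]
E
python3 - <<'E'
from h import *
t=cv2.imread("pics/top0.png")[:,:,::-1].copy();s=cv2.imread("pics/side0.png")[:,:,::-1].copy()
Y=((18,150,90),(32,255,255))
for n,im,box in(("top",t,(255,205,450,235)),("side",s,(310,135,445,275))):
    m=mask(im,*Y,box);pts=cv2.findNonZero(m)
    r=cv2.minAreaRect(pts);bp=cv2.boxPoints(r);print(n,"rail",r)
    q=pts[:,0,:];print(q[q[:,0].argmin()],q[q[:,0].argmax()])
    if n=="top":
        i=np.argsort(bp[:,0]);a=bp[i[:2]].mean(0);b=bp[i[2:]].mean(0)
        A,B=onz(n,a,.05),onz(n,b,.05);print("ends",A,B,"len",np.linalg.norm(A-B),"mid",(A+B)/2,"yaw deg",np.degrees(np.arctan2(*(A-B)[:2]))*-1)
for n,im,box in(("top",t,(255,150,450,245)),("side",s,(260,110,445,275))):
    m=mask(im,(0,160,100),(6,255,255),box)|mask(im,(174,160,100),(180,255,255),box)
    print(n,"red",blobs(m)); print(n,"black",blobs(mask(im,(0,0,0),(180,255,60),box),30))
    print(n,"green",blobs(mask(im,(60,120,50),(80,255,255),box)))
cv2.imwrite("pics/topc.png",cv2.resize(t[145:245,255:455,::-1],None,fx=4,fy=4,interpolation=cv2.INTER_CUBIC))
E
```

```text
top rail ((354.00079345703125, 218.9722900390625), (176.1542510986328, 8.163516998291016), 1.5911403894424438)
[266 215] [442 220]
ends [0.50967479 0.26846588 0.05      ] [ 0.49008594 -0.19380356  0.05      ] len 0.462684298561067 mid [0.49988037 0.03733116 0.05      ] yaw deg -2.4264793677689136
side rail ((375.0524597167969, 202.08120727539062), (12.98217487335205, 161.45993041992188), 43.099891662597656)
[319 255] [430 143]
top red [(array([332.6, 172.1]), [323, 165, 23, 23, 283]), (array([336.9, 193. ]), [328, 187, 19, 13, 242]), (array([337.2, 231.6]), [332, 227, 12, 10, 99])]
top black [(array([358.2, 158.4]), [270, 155, 173, 15, 207]), (array([291.7, 184.7]), [280, 163, 26, 36, 362]), (array([372.4, 179.2]), [366, 165, 25, 23, 125]), (array([439.4, 195.8]), [439, 179, 2, 39, 62]), (array([287.9, 230.1]), [282, 225, 13, 11, 117])]
top green [(array([384.5, 172.6]), [378, 166, 14, 14, 136])]
side red [(array([345.7, 185.4]), [335, 179, 23, 14, 154]), (array([322. , 199.1]), [311, 186, 23, 25, 217]), (array([384.6, 194.6]), [379, 188, 12, 14, 133])]
side black [(array([279.7, 123.7]), [260, 110, 41, 35, 271]), (array([311.9, 225.4]), [301, 210, 24, 32, 361]), (array([290.4, 226. ]), [281, 212, 19, 27, 148]), (array([351.9, 230. ]), [345, 223, 15, 15, 183])]
side green [(array([357.4, 124.4]), [352, 119, 12, 12, 128]), (array([354.1, 161.8]), [342, 152, 27, 19, 270])]
```

View pics/topc.png

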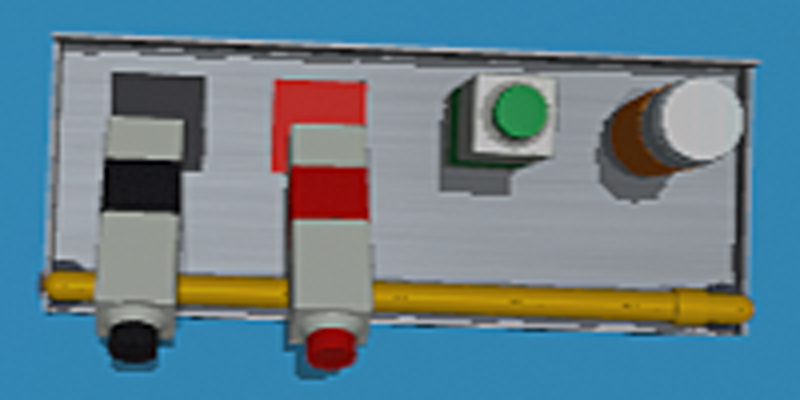

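Run:
```python
from h import *
np.set_printoptions(precision=4,suppress=True)
a=np.radians(-2.43);R=np.array([[np.cos(a),-np.sin(a),0],[np.sin(a),np.cos(a),0],[0,0,1]])
bm=onz("top",(294.5,175.1),.007);rm=onz("top",(334.6,176.1),.007)
print("mats",bm,rm,np.linalg.norm(bm-rm))
g=onz("top",(384.5,172.6),.168);print("green",g)
org=[bm-R@[0,.165,0],rm-R@[0,.055,0],g-R@[0,-.055,0]];print("origins",*org)
o=np.mean(org,0);o[2]=0
print("rail mid est",o+R@[-.113,0,.045])
l=np.radians(60);ax=np.array([-np.sin(l),0,np.cos(l)]);fr=np.array([-np.cos(l),0,-np.sin(l)]) # axis, front normal
# rail contact = rail centre - 10mm*fr ; base centre = contact -.025*fr - .096*ax
base=np.array([-.113,0,.045])-.035*fr-.096*ax
print("expected base (rack)",base,"front edge z",(base+.025*fr)[2],"grasp s=.12",base+.12*ax,"cap top",base+.162*ax)
for n,t,s,b,c in(("red",(337.2,231.6),(384.6,194.6),(336.9,193),(345.7,185.4)),("black",(287.9,230.1),(351.9,230),(291.2,191.6),(311.9,225.4))):
    p=tri(t,s);q=R.T@(p-o);
    zz=(base-.025*fr+.07*ax)[2]
    bb=onz("top",b,zz);print(n,"cap",p,"rack",q,"band rack",R.T@(bb-o))
```

```text
mats [0.6209 0.1939 0.007 ] [0.6168 0.0848 0.007 ] 0.10917916882879056
green [ 0.61   -0.0229  0.168 ]
origins [0.6139 0.029  0.007 ] [0.6145 0.0298 0.007 ] [0.6123 0.032  0.168 ]
rail mid est [0.5007 0.0351 0.045 ]
expected base (rack) [-0.0124  0.      0.0273] front edge z 0.005660254037844363 grasp s=.12 [-0.1163  0.      0.0873] cap top [-0.1527  0.      0.1083]
red cap [0.4703 0.0874 0.1054] rack [-0.1456  0.051   0.1054] band rack [-0.0488  0.0525  0.084 ]
black cap [0.4762 0.2101 0.104 ] rack [-0.1449  0.1738  0.104 ] band rack [-0.0487  0.1688  0.084 ]
```

```bash
python3 -m crank '[{"claw":1,"offset":[20,40,40],"angular":[0,0,10]},{"claw":1,"offset":[45,95,60],"angular":[0,0,20]},{"claw":1,"offset":[70,150,70],"angular":[0,0,30]},{"claw":1,"offset":[95,205,70],"angular":[0,0,40]},{"claw":1,"offset":[120,260,70],"angular":[0,0,50]},{"claw":1,"offset":[145,315,70],"angular":[0,0,60]},{"claw":1,"offset":[170,370,70],"angular":[0,0,70]},{"claw":1,"offset":[195,425,70],"angular":[0,0,80]},{"claw":1,"offset":[215,480,70],"angular":[0,0,90]},{"claw":1,"offset":[235,530,70],"angular":[0,0,100]}]' 60; python3 -c "
from station import manip;s=manip.state();print(s['joint_positions'],s['tcp_pos'],s['orientation'])"
```

```text
time_s: 1.35
tcp_pos: [0.4252, 0.016, 0.3012]
orientation: [-3.142, 0.0, 2.105]
wrist_force: [-0.2, -1.0, 0.6]
grip_width: 0.0853
grip_force: 0.0
[-1.36250052e-01  5.02311739e-02 -3.56387868e-01  1.16419470e+00
 -1.11322822e-04  9.00760597e-01] [0.42520781 0.0159586  0.30117796] [-3.14150987e+00  7.64400946e-05  2.10458201e+00]
```

```bash
python3 -m crank '[{"claw":1,"offset":[10,20,0],"angular":[0,0,10]},{"claw":1,"offset":[20,50,0],"angular":[0,0,20]},{"claw":1,"offset":[25,73,0],"angular":[0,0,30]},{"claw":1,"offset":[25,73,0],"angular":[0,0,40]},{"claw":1,"offset":[25,73,0],"angular":[0,0,50]},{"claw":1,"offset":[25,73,0],"angular":[0,0,57.2]},{"claw":1,"offset":[25,73,0],"angular":[0,0,57.2]}]'
python3 -m crank '[{"claw":1,"offset":[0,0,-40],"angular":[-0.4,-10,0]},{"claw":1,"offset":[0,0,-80],"angular":[-0.8,-20,0]},{"claw":1,"offset":[0,0,-110],"angular":[-1.3,-30,0]},{"claw":1,"offset":[0,0,-125],"angular":[-1.3,-30,0]},{"claw":1,"offset":[0,0,-125],"angular":[-1.3,-30,0]}]'
python3 - <<'E'
from h import *
s=manip.state();print(s['joint_positions'])
from scipy.spatial.transform import Rotation as Q
print(Q.from_euler('xyz',s['orientation']).as_matrix().round(3))
p=np.array(s['tcp_pos']);print("to grasp mm",1e3*(np.array([.5095,.0865,.0705])-p))
E
```

```text
time_s: 2.22
tcp_pos: [0.4498, 0.0869, 0.301]
orientation: [-3.142, -0.001, 3.095]
wrist_force: [-0.0, -0.3, -0.8]
grip_width: 0.0854
grip_force: 0.0
time_s: 2.85
tcp_pos: [0.445, 0.0867, 0.1725]
orientation: [3.141, 0.516, 3.095]
wrist_force: [0.0, -0.0, 0.2]
grip_width: 0.0855
grip_force: 0.0
[ 0.06623602 -0.10466805 -1.02516946  0.13720573 -0.05445231  0.09811076]
[[-0.869  0.046  0.493]
 [ 0.04   0.999 -0.022]
 [-0.493  0.001 -0.87 ]]
to grasp mm [  64.53423232   -0.21781773 -101.97454572]
```

```bash
python3 -m crank '[{"claw":1,"offset":[12,0,-20],"angular":[0,0,0]},{"claw":1,"offset":[24,0,-41],"angular":[0,0,0]},{"claw":1,"offset":[36,0,-63],"angular":[0,0,0]},{"claw":1,"offset":[48,0,-84],"angular":[0,0,0]},{"claw":1,"offset":[60,0,-105],"angular":[0,0,0]},{"claw":1,"offset":[60,0,-105],"angular":[0,0,0]},{"claw":1,"offset":[60,0,-105],"angular":[0,0,0]}]'
python3 - <<'E'
from h import *
im=manip.camera("side");cv2.imwrite("pics/s1.png",cv2.resize(im[100:280,260:480,::-1],None,fx=3,fy=3))
E
```

```text
time_s: 3.72
tcp_pos: [0.5114, 0.0869, 0.0722]
orientation: [3.14, 0.525, 3.095]
wrist_force: [-0.3, -0.0, 0.8]
grip_width: 0.0854
grip_force: 0.0
```

View pics/s1.png

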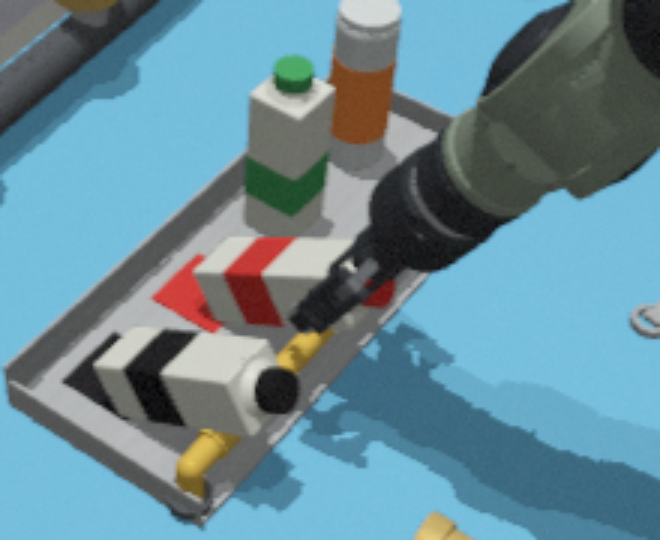

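The crop shows the fingers straddling the upper body of the red bottle, with the fingertip at about crop (310,315). It is clear of the rail and of the black bottle. Closing.

```bash
python3 -m crank '[{"claw":-1,"offset":[0,0,0],"angular":[0,0,0]},{"claw":-1,"offset":[0,0,0],"angular":[0,0,0]},{"claw":-1,"offset":[0,0,0],"angular":[0,0,0]},{"claw":-1,"offset":[0,0,0],"angular":[0,0,0]},{"claw":-1,"offset":[0,0,0],"angular":[0,0,0]},{"claw":-1,"offset":[0,0,0],"angular":[0,0,0]}]' 70
```

```text
time_s: 4.53
tcp_pos: [0.5105, 0.0869, 0.0719]
orientation: [3.141, 0.526, 3.096]
wrist_force: [-3.1, -0.8, 6.3]
grip_width: 0.0493
grip_force: 74.2
```

```bash
python3 -m crank '[{"claw":-1,"offset":[0,0,20],"angular":[0,0,0]},{"claw":-1,"offset":[2,0,45],"angular":[0.2,5,0]},{"claw":-1,"offset":[16,0,70],"angular":[0.4,10,0]},{"claw":-1,"offset":[32,0,75],"angular":[0.8,20,0]},{"claw":-1,"offset":[49,-1,75],"angular":[1.3,30,0]},{"claw":-1,"offset":[65,-1,75],"angular":[1.7,40,0]},{"claw":-1,"offset":[82,-1,70],"angular":[2.1,50,0]},{"claw":-1,"offset":[98,-2,65],"angular":[2.5,60,0]},{"claw":-1,"offset":[98,-2,57],"angular":[2.5,60,0]},{"claw":-1,"offset":[98,-2,57],"angular":[2.5,60,0]}]'
python3 - <<'E'
from h import *
im=manip.camera("side");cv2.imwrite("pics/s2.png",cv2.resize(im[60:280,230:480,::-1],None,fx=2.5,fy=2.5))
print(manip.state()["joint_positions"])
E
```

```text
time_s: 5.78
tcp_pos: [0.6073, 0.0847, 0.124]
orientation: [-3.139, -0.53, 3.096]
wrist_force: [0.4, -0.1, -3.7]
grip_width: 0.0495
grip_force: 73.4
[0.00680885 0.98216851 0.56538577 1.67997945 0.02346854 0.04527276]
```

View pics/s2.png

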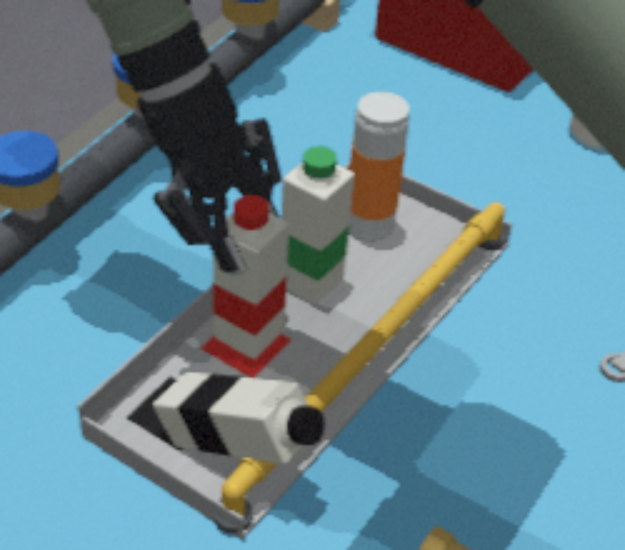

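The red bottle hangs upright just above its mat: cap at crop (251,212), base at about (250,350). Lowering it.

```bash
python3 -m crank '[{"claw":-1,"offset":[0,0,-5],"angular":[0,0,0]},{"claw":-1,"offset":[0,0,-9],"angular":[0,0,0]},{"claw":-1,"offset":[0,0,-13],"angular":[0,0,0]},{"claw":-1,"offset":[0,0,-13],"angular":[0,0,0]},{"claw":-1,"offset":[0,0,-13],"angular":[0,0,0]}]'
python3 - <<'E'
from h import *
im=manip.camera("side");cv2.imwrite("pics/s3.png",cv2.resize(im[100:280,260:400,::-1],None,fx=4,fy=3.3))
t=manip.camera("top");s=manip.state()
def c(n,im,box):
    m=mask(im,(0,160,100),(6,255,255),box)|mask(im,(174,160,100),(180,255,255),box);return blobs(m)
print(c("top",t,(255,150,450,245)),c("side",im,(260,110,445,275)),s["tcp_pos"],s["wrist_force"])
E
```

```text
time_s: 6.45
tcp_pos: [0.6081, 0.0849, 0.1156]
orientation: [-3.139, -0.524, 3.096]
wrist_force: [-0.3, 0.1, -3.4]
grip_width: 0.0491
grip_force: 73.4
[(array([324.6, 183. ]), [323, 176, 7, 12, 40])] [(array([329.7, 146.9]), [324, 141, 13, 13, 136]), (array([326.7, 187.1]), [316, 178, 23, 18, 137]), (array([326.8, 202.8]), [311, 195, 34, 16, 127])] [0.60813864 0.08486462 0.11545506] [ 0.45108472  0.29451364 -3.54957156]
```

View pics/s3.png

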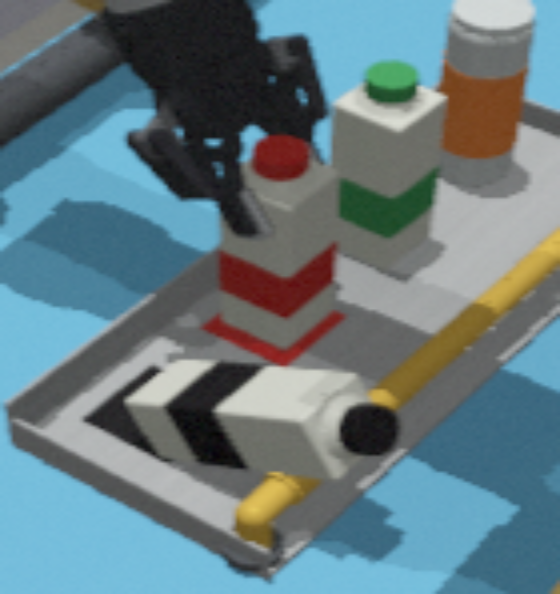

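```bash
python3 -c "
from h import *
print(onz('side',(329.7,146.9),.162))"
python3 -m crank '[{"claw":-1,"offset":[0,0,-3],"angular":[0,0,0]},{"claw":-1,"offset":[0,0,-5],"angular":[0,0,0]},{"claw":-1,"offset":[0,0,-5],"angular":[0,0,0]},{"claw":-1,"offset":[0,0,-5],"angular":[0,0,0]}]'
```

```text
[0.62025559 0.0804194  0.162     ]
time_s: 7.05
tcp_pos: [0.6081, 0.0848, 0.1108]
orientation: [-3.139, -0.524, 3.096]
wrist_force: [-0.8, -0.1, 1.5]
grip_width: 0.0494
grip_force: 73.9
```

```bash
python3 -m crank '[{"claw":-1,"offset":[0,0,-1.5],"angular":[0,0,0]},{"claw":-1,"offset":[0,0,-1.5],"angular":[0,0,0]},{"claw":0.2,"offset":[0,0,-1.5],"angular":[0,0,0]},{"claw":1,"offset":[0,0,-1.5],"angular":[0,0,0]},{"claw":1,"offset":[0,0,-1.5],"angular":[0,0,0]},{"claw":1,"offset":[0,0,-1.5],"angular":[0,0,0]},{"claw":1,"offset":[0,0,-1.5],"angular":[0,0,0]}]'
python3 -m crank '[{"claw":1,"offset":[10,0,17],"angular":[0,0,0]},{"claw":1,"offset":[25,-1,43],"angular":[0,0,0]},{"claw":1,"offset":[45,-2,78],"angular":[0,0,0]},{"claw":1,"offset":[60,-2,120],"angular":[0,0,0]},{"claw":1,"offset":[50,0,160],"angular":[-0.4,-10,0]},{"claw":1,"offset":[20,0,170],"angular":[-0.8,-20,0]},{"claw":1,"offset":[-30,30,170],"angular":[-1.3,-30,0]},{"claw":1,"offset":[-80,70,170],"angular":[-1.7,-40,0]},{"claw":1,"offset":[-120,110,170],"angular":[-2.1,-50,0]},{"claw":1,"offset":[-160,120,150],"angular":[-2.5,-60,0]}]'
python3 - <<'E'
from h import *
im=manip.camera("side");t=manip.camera("top");cv2.imwrite("pics/s4.png",np.vstack([cv2.resize(im[100:280,260:460,::-1],(500,300)),cv2.resize(t[145:245,255:455,::-1],(500,300))]))
s=manip.state();p=np.array(s['tcp_pos'])
# black: grasp s=.12 at rack (-.1163,.1725)
a=np.radians(-2.43);R=np.array([[np.cos(a),-np.sin(a),0],[np.sin(a),np.cos(a),0],[0,0,1]])
tg=np.array([.614,.030,0])+R@[-.106,.172,.072];print(p,s["orientation"],tg,1e3*(tg-p))
E
```

```text
time_s: 7.92
tcp_pos: [0.608, 0.0849, 0.1086]
orientation: [-3.139, -0.524, 3.096]
wrist_force: [0.5, -0.4, -0.3]
grip_width: 0.0852
grip_force: 0.0
time_s: 9.18
tcp_pos: [0.4918, 0.184, 0.2708]
orientation: [-3.14, 0.307, 3.097]
wrist_force: [0.4, 1.2, 1.3]
grip_width: 0.0857
grip_force: 0.0
[0.46341788 0.17919659 0.2516196 ] [-3.12683067  0.26337256  3.10792945] [0.51538791 0.2063396  0.072     ] [  51.97002915   27.14301606 -179.61959914]
```

View pics/s4.png

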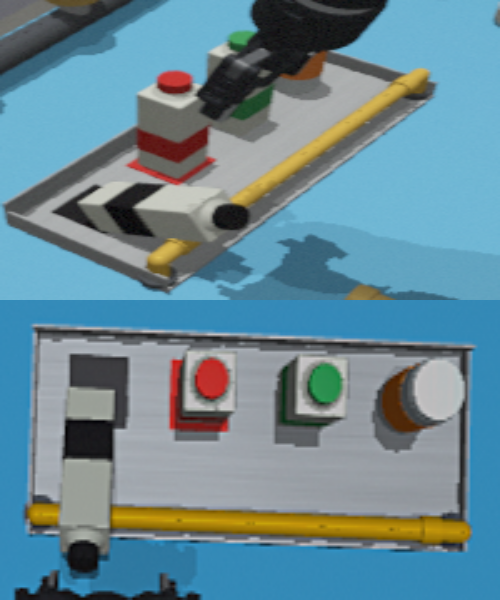

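The red bottle stands free in the middle of its mat (top crop, cap (211,380)), and the green bottle and can are unmoved. Next I let the arm settle for the black one.

```bash
python3 -m crank '[{"claw":1,"offset":[0,0,0],"angular":[0,0,0]},{"claw":1,"offset":[0,0,0],"angular":[0,0,0]},{"claw":1,"offset":[0,0,0],"angular":[0,0,0]}]'
python3 - <<'E'
from h import *
t=manip.camera("top");box=(255,150,450,245)
m=mask(t,(0,160,100),(6,255,255),(320,150,375,195))|mask(t,(174,160,100),(180,255,255),(320,150,375,195))
print([ (b,onz("top",b[0],.168)) for b in blobs(m)],blobs(mask(t,(60,120,50),(80,255,255),box)))
s=manip.state();p=np.array(s['tcp_pos']);print(s["joint_positions"],1e3*(np.array([.5154,.2063,.072])-p))
E
```

```text
time_s: 9.65
tcp_pos: [0.4952, 0.1831, 0.2707]
orientation: [-3.138, 0.3, 3.097]
wrist_force: [0.7, 1.1, 1.0]
grip_width: 0.0849
grip_force: 0.0
[((array([329.5, 180.4]), [323, 165, 23, 24, 112]), array([0.5930386, 0.1078165, 0.168    ])), ((array([339.1, 170.8]), [333, 165, 13, 13, 133]), array([0.6154988 , 0.08475367, 0.168     ]))] [(array([384.5, 172.6]), [378, 166, 14, 14, 136])]
[ 0.2690814   0.05709793 -0.47658936  0.75290782 -0.09483028  0.30109572] [  20.70564994   23.35151836 -198.13432353]
```

```bash
python3 -m crank '[{"claw":1,"offset":[-20,10,-20],"angular":[-0.3,-6,0]},{"claw":1,"offset":[-37,25,-50],"angular":[-0.5,-12.8,0]},{"claw":1,"offset":[-37,25,-80],"angular":[-0.5,-12.8,0]},{"claw":1,"offset":[-37,25,-102],"angular":[-0.5,-12.8,0]},{"claw":1,"offset":[-37,25,-102],"angular":[-0.5,-12.8,0]},{"claw":1,"offset":[-37,25,-102],"angular":[-0.5,-12.8,0]}]'
python3 - <<'E'
from h import *
s=manip.state();p=np.array(s['tcp_pos']);print(1e3*(np.array([.5135,.2063,.072])-p))
t=manip.camera("top");cv2.imwrite("pics/t5.png",cv2.resize(t[145:245,255:355,::-1],None,fx=5,fy=5))
E
```

```text
time_s: 10.45
tcp_pos: [0.4564, 0.2081, 0.1679]
orientation: [-3.139, 0.522, 3.097]
wrist_force: [0.6, 0.8, 0.6]
grip_width: 0.0855
grip_force: 0.0
[ 57.10316373  -1.84977688 -95.87453751]
```

View pics/t5.png

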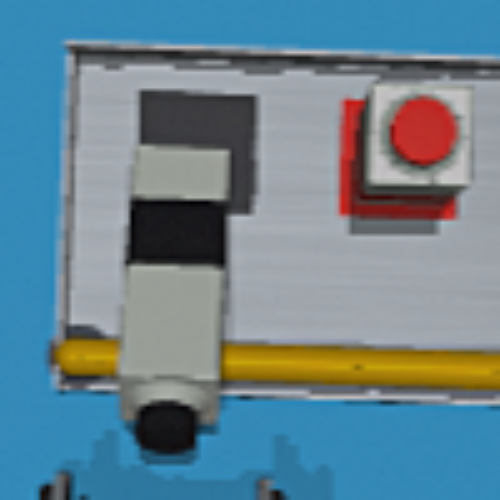

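The fingers, at crop (60,485) and (268,485), are centred on the black bottle, whose cap is at (168,427). Approaching and closing.

```bash
python3 -m crank '[{"claw":1,"offset":[14,0,-22],"angular":[0,0,0]},{"claw":1,"offset":[28,-1,-46],"angular":[0,0,0]},{"claw":1,"offset":[44,-1,-72],"angular":[0,0,0]},{"claw":1,"offset":[59,-2,-96],"angular":[0,0,0]},{"claw":1,"offset":[59,-2,-96],"angular":[0,0,0]},{"claw":1,"offset":[59,-2,-96],"angular":[0,0,0]}]'
python3 -m crank '[{"claw":-1,"offset":[0,0,0],"angular":[0,0,0]},{"claw":-1,"offset":[0,0,0],"angular":[0,0,0]},{"claw":-1,"offset":[0,0,0],"angular":[0,0,0]},{"claw":-1,"offset":[0,0,0],"angular":[0,0,0]},{"claw":-1,"offset":[0,0,0],"angular":[0,0,0]},{"claw":-1,"offset":[0,0,0],"angular":[0,0,0]}]' 70
python3 - <<'E'
from h import *
a=np.radians(-2.43);R=np.array([[np.cos(a),-np.sin(a),0],[np.sin(a),np.cos(a),0],[0,0,1]]);o=np.array([.614,.03,0])
p=np.array(manip.state()["tcp_pos"]);q=R.T@(p-o);x,z=q[0]+.0124,q[2]-.0273
f=np.array([.5*x+.866*z,.165,.006+-.866*x+.5*z]);print(q,1e3*(o+R@f-p))
E
```

```text
time_s: 11.25
tcp_pos: [0.5142, 0.206, 0.0719]
orientation: [-3.139, 0.521, 3.097]
wrist_force: [0.3, 0.4, 1.1]
grip_width: 0.0854
grip_force: 0.0
time_s: 12.0
tcp_pos: [0.5144, 0.2063, 0.0719]
orientation: [-3.139, 0.523, 3.098]
wrist_force: [-3.5, 0.6, 6.7]
grip_width: 0.0491
grip_force: 74.0
[-0.10699122  0.17195137  0.07185679] [ 97.89868148 -11.11215055  38.33760451]
```

```bash
python3 -m crank '[{"claw":-1,"offset":[0,0,20],"angular":[0,0,0]},{"claw":-1,"offset":[2,0,45],"angular":[0.2,5,0]},{"claw":-1,"offset":[16,-2,70],"angular":[0.4,10,0]},{"claw":-1,"offset":[32,-4,75],"angular":[0.8,20,0]},{"claw":-1,"offset":[49,-6,75],"angular":[1.3,30,0]},{"claw":-1,"offset":[65,-8,75],"angular":[1.7,40,0]},{"claw":-1,"offset":[82,-10,70],"angular":[2.1,50,0]},{"claw":-1,"offset":[98,-11,65],"angular":[2.5,60,0]},{"claw":-1,"offset":[98,-11,57],"angular":[2.5,60,0]},{"claw":-1,"offset":[98,-11,57],"angular":[2.5,60,0]}]'
python3 -m crank '[{"claw":-1,"offset":[0,0,-4],"angular":[0,0,0]},{"claw":-1,"offset":[0,0,-8],"angular":[0,0,0]},{"claw":-1,"offset":[0,0,-12],"angular":[0,0,0]},{"claw":-1,"offset":[0,0,-14],"angular":[0,0,0]},{"claw":-1,"offset":[0,0,-14],"angular":[0,0,0]}]'
python3 - <<'E'
from h import *
im=manip.camera("side");cv2.imwrite("pics/s6.png",cv2.resize(im[100:280,260:400,::-1],None,fx=4,fy=3.3))
E
```

```text
time_s: 13.25
tcp_pos: [0.6112, 0.1941, 0.1231]
orientation: [-3.134, -0.533, 3.096]
wrist_force: [-0.4, -0.2, -3.6]
grip_width: 0.0494
grip_force: 73.6
time_s: 13.88
tcp_pos: [0.6117, 0.1949, 0.1141]
orientation: [-3.136, -0.527, 3.098]
wrist_force: [0.1, -0.8, -4.6]
grip_width: 0.0494
grip_force: 73.6
```

View pics/s6.png

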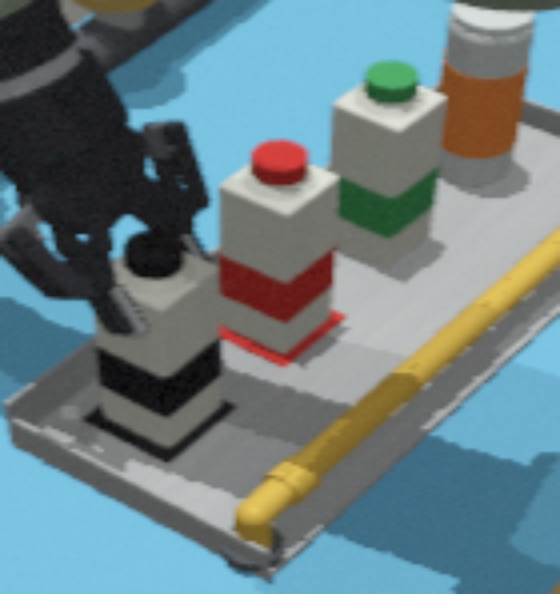

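The black bottle is upright just above its mat: base corner at crop (168,445), with the mat's rim even on both sides. Lowering it and releasing.

```bash
python3 -m crank '[{"claw":-1,"offset":[0,0,-2],"angular":[0,0,0]},{"claw":-1,"offset":[0,0,-4],"angular":[0,0,0]},{"claw":-1,"offset":[0,0,-4],"angular":[0,0,0]},{"claw":-1,"offset":[0,0,-4],"angular":[0,0,0]}]'
```

```text
time_s: 14.42
tcp_pos: [0.6121, 0.195, 0.1127]
orientation: [-3.136, -0.526, 3.098]
wrist_force: [-0.2, -0.0, 8.0]
grip_width: 0.0492
grip_force: 74.7
```

```bash
python3 -m crank '[{"claw":0.2,"offset":[0,0,0],"angular":[0,0,0]},{"claw":1,"offset":[0,0,0],"angular":[0,0,0]},{"claw":1,"offset":[0,0,0],"angular":[0,0,0]},{"claw":1,"offset":[0,0,0],"angular":[0,0,0]},{"claw":1,"offset":[0,0,0],"angular":[0,0,0]}]'
python3 -m crank '[{"claw":1,"offset":[10,0,17],"angular":[0,0,0]},{"claw":1,"offset":[25,-1,43],"angular":[0,0,0]},{"claw":1,"offset":[45,-2,78],"angular":[0,0,0]},{"claw":1,"offset":[60,-2,120],"angular":[0,0,0]},{"claw":1,"offset":[50,0,160],"angular":[-0.4,-10,0]},{"claw":1,"offset":[20,0,170],"angular":[-0.8,-20,0]},{"claw":1,"offset":[-40,0,170],"angular":[-1.3,-30,0]},{"claw":1,"offset":[-100,0,170],"angular":[-1.3,-30,0]},{"claw":1,"offset":[-160,0,170],"angular":[-1.3,-30,0]},{"claw":1,"offset":[-200,0,170],"angular":[-1.3,-30,0]}]'
python3 -m crank '[{"claw":1,"offset":[-40,0,0],"angular":[0,0,0]},{"claw":1,"offset":[-40,0,0],"angular":[0,0,0]},{"claw":1,"offset":[-40,0,0],"angular":[0,0,0]}]'
python3 - <<'E'
from h import *
im=manip.camera("side");t=manip.camera("top");cv2.imwrite("pics/s7.png",np.vstack([cv2.resize(im[100:280,240:460,::-1],(500,300)),cv2.resize(t[145:245,255:455,::-1],(500,300))]))
m=mask(t,(0,160,100),(6,255,255),(333,150,375,179))|mask(t,(174,160,100),(180,255,255),(333,150,375,179))
print([onz("top",b[0],.168) for b in blobs(m)],manip.state()["wrist_force"])
print([(b,onz("top",b[0],.168)) for b in blobs(mask(t,(0,0,0),(180,255,50),(275,160,315,195)),30)])
E
```

```text
time_s: 15.05
tcp_pos: [0.6117, 0.1949, 0.1097]
orientation: [-3.136, -0.528, 3.098]
wrist_force: [0.1, 0.4, 0.5]
grip_width: 0.0856
grip_force: 0.0
time_s: 16.3
tcp_pos: [0.476, 0.1958, 0.2793]
orientation: [-3.137, -0.002, 3.098]
wrist_force: [0.1, 0.4, 0.6]
grip_width: 0.0852
grip_force: 0.0
time_s: 16.68
tcp_pos: [0.4406, 0.1961, 0.2795]
orientation: [-3.137, -0.002, 3.098]
wrist_force: [-0.0, 0.4, 0.1]
grip_width: 0.0854
grip_force: 0.0
[array([0.6154988 , 0.08475367, 0.168     ])] [ 0.65460733 -0.28391088  0.14667592]
[((array([295.4, 181. ]), [283, 164, 23, 23, 102]), array([0.59260341, 0.18819263, 0.168     ]))]
```

View pics/s7.png

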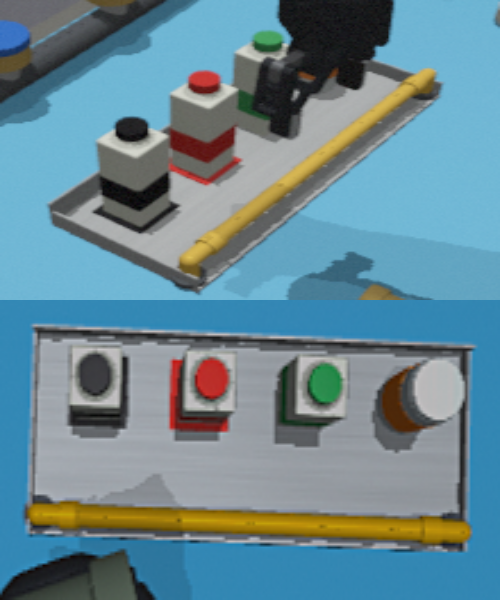

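Both bottles stand upright and free on their mats: black cap at (94,374) and red at (211,380) in the top crop. The spacing comes out at about 110 mm, as it should. Green and can are unmoved.

```bash
python3 -c "
from station import manip;print(manip.hand_in())"
```

```text
the job is handed in; nothing more can be done
None
```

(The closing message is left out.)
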